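# Close the fittings tub with its double lid, then lift the outer lid alone

## Task

Finish packing the tub: stand or lay the loose brass pipe nipple inside it (lower it in, do not drop it), then carry over the nested pair of lids (the inner lid's knob, sticking up through the outer lid's collar, lifts both), lower them together onto the tub so both sit fully home, and let go. Then take the outer lid by its collar and lift it off alone, leaving the inner lid undisturbed on the tub, and finish while still holding the outer lid in the gripper, level and still, at least 10 cm above where it sat. Leave the tape roll, the pipe tee and the can alone.

Things in the scene. Friction and masses are not known exactly. Their poses are not given: they have to be found in the camera images.
- tub_mouth (a point): Centre of the mouth, at rim height (80 mm above the counter), of the round grey plastic tub fixed upright on the counter: 160 mm outside, 152 mm inside diameter, floor 4 mm thick. Low brass nuts (9 mm tall) stand round the edge of its floor, which is bare within 50 mm of its axis. z up. Tub and lids change sides from start to start.
- nipple_mid (a point): Centre of a loose brass pipe nipple that stands upright on the counter between tub and lids: round, 60 mm tall, about 0.22 kg, ends 27 mm in diameter, the middle 23 mm of its height a band 34 mm in diameter. The point is 30 mm above its foot. z along its axis.
- nipple: The same brass nipple; its origin is the centre of its foot (one end face), z along its axis.
- knob (a point): Point on the axis of the inner lid's black upright knob (a cylinder 22 mm in diameter), 14 mm below its top, mid-way up the 29 mm that stick out above the outer lid's collar while the lids are nested; z up. It is 68 mm above the counter at the start and 54 mm above tub_mouth when seated on the tub. Lifting the knob lifts both lids.
- inner_lid: White inner lid, about 0.18 kg: a flange 158 mm across, 5 mm thick, that rests on the tub's rim; below it a plug 144 mm across, 14 mm deep, that enters the tub with 4 mm play all round; the knob in the middle. Origin: centre of the plug's underside, 68 mm below knob, z up. It starts with the plug standing on the counter.
- collar (a point): Point on the axis of the outer lid's collar, 20 mm above the lid's plate and 10 mm below the collar's top; z up. Collar: upright grey tube, 40 mm outside, 28 mm inside, 30 mm tall; the knob passes through it with 3 mm play. Nested, the point is 25 mm below knob and 39 mm below the knob's top; with both lids home on the tub it is 29 mm above tub_mouth.
- outer_lid: Grey outer lid, about 0.18 kg: a round cap 182 mm across, plate 4 mm thick resting loosely on the inner lid's flange, skirt reaching 14 mm below the plate with 8 mm play round the tub, collar in the middle. Origin: centre of the skirt's lower edge, 38 mm below collar, z up. It must rise over 63 mm to come off the knob.
- tape_roll: Bystander: white roll of thread tape lying flat, 64 mm across, 19 mm tall; origin at the centre of its underside.
- pipe_tee: Bystander: grey plastic pipe tee lying flat, about 95 by 75 mm, 48 mm tall; origin at the counter below the crossing of its pipes.
- paste_can: Bystander: can of jointing paste, 60 mm in diameter, 75 mm tall; origin at the centre of its underside.
There are look-alikes about, which are no part of the job. What is shaped like the inner_lid but orange is not meant. Several things look just like the nipple: the one meant starts farthest from the robot's base.

How it is judged (in metres and radians):
On the way, in this order (a step that is already met when the one before it is completed fails the run):
1. the brass nipple lies or stands at rest inside the tub, released (horizontal distance between nipple_mid and tub_mouth below 0.07 m and z of nipple_mid in the frame of tub_mouth below -0.03 m and contact force between the fingers and nipple below 0.05 N and linear speed of nipple below 0.05 m/s), for 0.2 s.
2. both lids sit home on the tub together, released and at rest (horizontal distance between nipple_mid and tub_mouth below 0.07 m and z of nipple_mid in the frame of tub_mouth below -0.03 m and horizontal distance between knob and tub_mouth below 0.007 m and z of knob in the frame of tub_mouth between 0.05 and 0.057 m and angle between each of knob, collar's own z axis and vertical below 0.03 rad and horizontal distance between collar and tub_mouth below 0.012 m and z of collar in the frame of tub_mouth below 0.032 m and contact force between the fingers and inner_lid below 0.05 N and contact force between the fingers and outer_lid below 0.05 N and linear speed of each of outer_lid, inner_lid below 0.03 m/s), for 0.2 s.
At the end, for the whole second after the job is handed in: Nipple in the tub under the inner lid; inner lid home on the rim (within 7 mm of the axis, level within 0.03 rad), at rest, touched by neither gripper nor outer lid; outer lid gripped, at least 90 mm above its nested place, level within 0.17 rad, slower than 30 mm/s (horizontal distance between nipple_mid and tub_mouth below 0.07 m and z of nipple_mid in the frame of tub_mouth below -0.03 m and horizontal distance between knob and tub_mouth below 0.007 m and z of knob in the frame of tub_mouth between 0.05 and 0.057 m and angle between knob's own z axis and vertical below 0.03 rad and contact force between each of the fingers, outer_lid and inner_lid below 0.05 N and z of collar in the frame of knob above 0.065 m and angle between collar's own z axis and vertical below 0.17 rad and contact force between the fingers and outer_lid above 1 N and linear speed of outer_lid below 0.03 m/s and linear speed of inner_lid below 0.02 m/s); the arm keeps its last pose, push and grip.
It fails at once if the nipple is dropped or thrown (moves faster than 0.8 m/s outside the gripper) (contact force between the fingers and nipple below 0.05 N and linear speed of nipple above 0.8 m/s).
It fails at once if the lids come apart (over 10 mm) while the inner lid is not seated on the tub (z of collar in the frame of knob above -0.015 m and not (horizontal distance between knob and tub_mouth below 0.007 m and z of knob in the frame of tub_mouth between 0.05 and 0.057 m and angle between knob's own z axis and vertical below 0.03 rad)).
It fails at once if the inner lid is knocked (faster than 0.15 m/s) while the outer lid is off it (z of collar in the frame of knob above -0.015 m and linear speed of inner_lid above 0.15 m/s).
It fails at once if the tape roll, the pipe tee or the can is moved more than 30 mm (distance of any of tape_roll, pipe_tee, paste_can from where it was at the start of the episode above 0.03 m).
It also fails if it takes over 61 s, if anything falls off the work surface, if the arm or the gripper's body presses on something with over 40 N, if the wrist force passes 120 N, or if a joint passes its speed limit or range.

## Robot

A 6-joint arm with a two-finger parallel gripper is mounted at the origin on the work surface. World frame = base frame: x ahead of the robot, y to its left, z up, the work surface at z = 0. Lengths are in mm, angles in rad, forces in N, time in s.
With the tool pointing down it reaches from about 300 to 775 mm from the base axis. Payload 14.6 kg.
Tool frame: the origin (TCP) lies on the centre line of the jaws, within the pads' length; the fingertips stand 8 mm ahead of it and the grasp point (between the pads) lies 11 mm behind it; z points along the fingers, y is the direction in which the jaws open and shut (so a half turn about z gives the same grasp; the last joint's range is limited). The gripper opens to 94 mm and grips with 3 to 60 N. Pads are 16 mm wide; open, the fingers measure 119 mm over their backs; the gripper's body (75 mm by 177 mm) begins 78 mm behind the grasp point.
Start: joints at [1.11, 0.3, 1.521, -0, 1.321, -0.067], TCP at [211.032, 507.893, 213.446] pointing down, gripper open.
Joint ranges: [-3.03, 3.03], [-0.79, 2.21], [0.23, 2.52], [-1.04, 4.18], [0, 3.07], [-2.55, 2.55]. Speed limits (rad/s): [2.22, 2.22, 2.57, 3.14, 3.14, 3.14].

## Interface

Orientations are given as [roll, pitch, yaw] about the fixed x, y, z axes, in that order (R = Rz(yaw) Ry(pitch) Rx(roll)).
In Python, from cell import read_state, cams, manip gives the robot as it stands.
- The arm moves only by the shell command python3 -m handwheel 'ROWS' [OPENING] [FORCE]. ROWS is JSON, a list of rows, each a list of 4 numbers: the shift along the tool's x, y, z in m, then the turn about the tool's z in degrees. In form: [[dx, dy, dz, turn], ...]. A call has 1 to 5 rows; each row is the pose to reach, as a shift and turn from the pose measured when the call began, along the tool's axes at that moment; what a row does not reach only later rows make up. A row lasts 1/8 s, in which the tool goes at most 62.5 mm and 10.7 degrees, less where a joint would pass 70% of its speed; a pose out of reach is approached as far as the arm can. A call with a gripper value outside its range is refused whole. OPENING is the closure, from 0 (fully open) to 1 (shut), set as the call begins (- or left out, the last holds). The fingers move at their own pace and stop on an object; FORCE is the grip in N (left out, the last holds). Time passes only in rows, so rows that repeat a pose let the fingers close. It gives the time, the measured TCP pose, the force and the opening at its end, in the units of the state.
- read_state(): the state, without advancing time (a new reading comes with each control period).
- cams.camera(name): name is "side" or "top" or "wrist"; returns the picture (480x640x3 uint8, red, green, blue); there is no depth.
- cams.get_calibration(name): a dict with "vertical_fov" (degrees; the focal length in pixels is half the picture's height over the tangent of half this angle, whatever the lens; pixels are square), "cx", "cy" (the principal point, pixels), "dist_coeffs" ([k1, k2, p1, p2, k3] as OpenCV has them; the pictures are not rectified), "R" (3x3) and "t" (3): a world point X has camera coordinates R X + t. Camera axes: x right, y down, z forward; pixel columns grow to the right and rows downward; lengths in mm; the calibration is good to about 2 mm. A picture is of the moment at which its call begins: read the wrist's pose just before it. get_calibration takes no time and is no camera call; for the wrist camera it gives the pose at the moment of the call.
- manip.sign_off(): hands the job in, once; it reports no verdict.
The state is a dict: "clock": time; "joints": joint angles; "qd": joint speeds; "effort": joint torques, N m; "eef_pos": TCP position; "eef_rot": TCP orientation; "wrist_force": force on the tool from outside, world axes, zero at the start; "moment": the same for the moment, N m; "finger_gap": finger opening in mm.
Only numpy, scipy, OpenCV 4.12 (cv2) and the standard library are available. Lean on these libraries where they do the work, as an engineer would, in place of code of your own. Each camera call takes 0.05 s, during which the arm holds its last target. There are 200 camera calls.

## Working session

There is one attempt and no reset: what is moved stays moved. The work goes in short steps, Python scripts to look and compute and a shell command to move; the robot and the scene stay as the last step left them, time stands still between calls to the robot, and variables do not carry over. Pictures are saved under pics/ and viewed, about 8 in all and at most 12, crops included, and the job is handed in when it is done.

```bash
mkdir -p pics; cat > h.py <<'E'
import numpy as np, cv2
from cell import read_state, cams, manip
from scipy.spatial.transform import Rotation as Ro
def snap(name,fn,crop=None,s=1):
    im=cams.camera(name)[:,:,::-1]
    cv2.imwrite('pics/raw_'+fn,im)
    if crop: x0,y0,x1,y1=crop; im=im[y0:y1,x0:x1]
    if s!=1: im=cv2.resize(np.ascontiguousarray(im),None,fx=s,fy=s,interpolation=cv2.INTER_CUBIC)
    cv2.imwrite('pics/'+fn,im)
def K(c):
    f=240/np.tan(np.radians(c['vertical_fov'])/2)
    return np.array([[f,0,c['cx']],[0,f,c['cy']],[0,0,1.]])
def ray(c,p):
    u=cv2.undistortPoints(np.array([[p]],float),K(c),np.array(c['dist_coeffs'],float))[0,0]
    R=np.array(c['R']);t=np.array(c['t'])
    d=R.T@np.array([u[0],u[1],1]); return -R.T@t, d/np.linalg.norm(d)
def onz(c,p,z):
    o,d=ray(c,p); return o+d*(z-o[2])/d[2]
def tri(*cp):
    A=np.zeros((3,3));b=np.zeros(3);L=[ray(c,p) for c,p in cp]
    for o,d in L:
        M=np.eye(3)-np.outer(d,d);A+=M;b+=M@o
    X=np.linalg.solve(A,b); return X,[np.linalg.norm((np.eye(3)-np.outer(d,d))@(X-o)) for o,d in L]
def proj(c,X):
    return cv2.projectPoints(np.array([X],float),cv2.Rodrigues(np.array(c['R'],float))[0],np.array(c['t'],float),K(c),np.array(c['dist_coeffs'],float))[0].ravel()
def totool(X):
    s=read_state();R=Ro.from_euler('xyz',s['eef_rot']).as_matrix()
    return R.T@(np.array(X)-np.array(s['eef_pos']))
E
python3 - <<'E'
from h import *
snap('top','top1.png');snap('side','side1.png')
s=read_state();print({k:np.round(s[k],3) for k in s})
for n in('top','side','wrist'):
    c=cams.get_calibration(n);print(n,np.round(K(c)[0,0]),c['dist_coeffs'],np.round(-np.array(c['R']).T@c['t']),np.round(c['R'],2).tolist())
E
```

```text
{'clock': np.float64(0.1), 'joints': array([ 1.11 ,  0.3  ,  1.521, -0.   ,  1.321, -0.067]), 'qd': array([-0.001, -0.   , -0.002,  0.002, -0.001, -0.001]), 'effort': array([ 2.0000e-03, -5.3264e+01, -3.5329e+01,  7.1000e-02,  2.4000e-02,
       -0.0000e+00]), 'eef_pos': array([210.931, 507.716, 212.953]), 'eef_rot': array([-3.141, -0.   ,  2.748]), 'wrist_force': array([ 0.392, -0.165, -0.708]), 'moment': array([-0.036,  0.046,  0.05 ]), 'finger_gap': np.float64(94.174)}
top 531.0 [-0.13247763  0.          0.          0.          0.        ] [ 457.   17. 1159.] [[-0.01, -1.0, -0.0], [-0.99, 0.01, -0.1], [0.1, 0.0, -0.99]]
side 521.0 [-0.07151536  0.          0.          0.          0.        ] [ 135. -578.  558.] [[0.81, -0.58, 0.01], [-0.31, -0.44, -0.84], [0.5, 0.68, -0.54]]
wrist 416.0 [-0.02793643  0.          0.          0.          0.        ] [138. 539. 385.] [[0.38, 0.92, -0.0], [0.89, -0.37, 0.27], [0.25, -0.11, -0.96]]
```

View pics/top1.png

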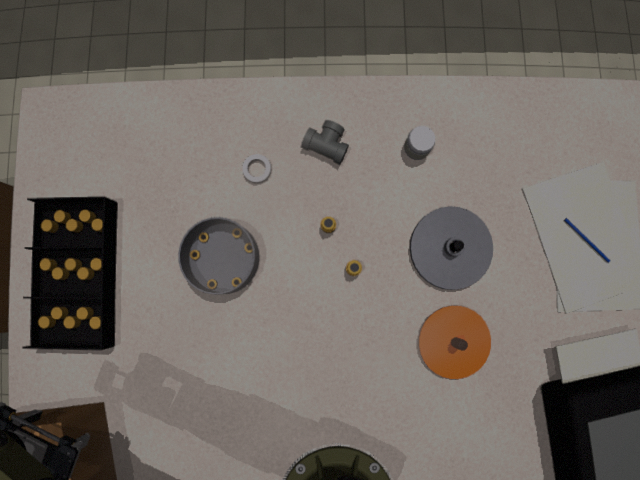

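View pics/side1.png

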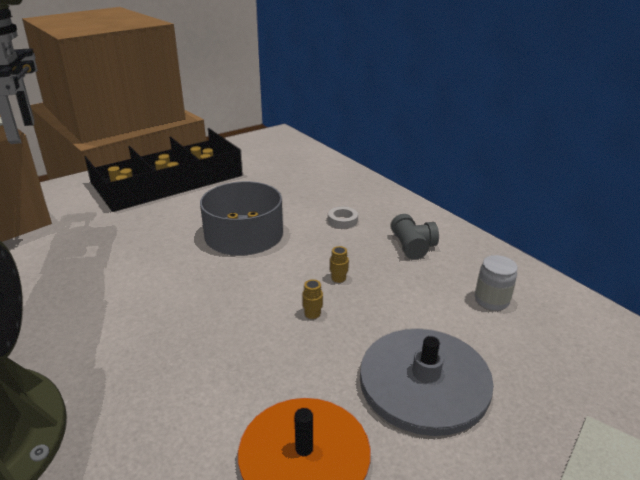

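Nipple candidates: A at top (328,225) / side (339,264), and B at top (354,268) / side (312,299). The brass pieces in the crate at (40–100, 215–325) are not on the counter between tub and lids. A is the farther of the two, so I choose A. For the lids, the grey one at (452,248) is meant and the orange one at (455,342) is not. Next I'll make enlarged crops to measure from.

```bash
python3 - <<'E'
from h import *
t=cv2.imread('pics/raw_top1.png');s=cv2.imread('pics/raw_side1.png')
def g(im,x0,y0,w,h,k): return cv2.resize(im[y0:y0+h,x0:x0+w],None,fx=k,fy=k,interpolation=cv2.INTER_CUBIC)
a=np.hstack([g(t,170,205,100,100,3),g(t,300,210,70,100,3)[:, :210],g(t,405,200,96,100,3)])
b=np.hstack([g(s,190,175,100,90,3),g(s,290,235,70,90,3),g(s,395,325,96,90,3)])
cv2.imwrite('pics/c1.png',np.vstack([a,b]))
E
```

```text
(no output)
```

View pics/c1.png

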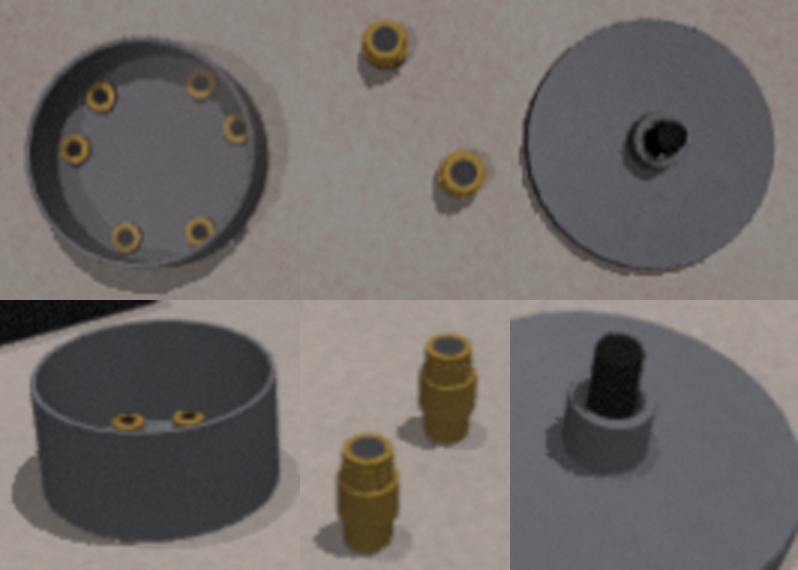

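Crop shows (full-picture pixels):
- Nipple A top face: top (328.7,223.3), side (339.7,250.3).
- Nipple B top face: top (354.3,267.3), side (313,284.3).
- Tub rim centre: about (219,255.7) / (241,199.7).
- Knob top: (459.3,245.7) / (431.3,339.3).
- Plate centre: (451.8,247.8).

```bash
python3 - <<'E'
from h import *
T=cams.get_calibration('top');S=cams.get_calibration('side')
for n,p,q in[('nipA top',(328.7,223.3),(339.7,250.3)),('nipB top',(354.3,267.3),(313,284.3)),('rim',(219,255.7),(241.2,199.7)),('knobtop',(459.3,245.7),(431.3,339.3))]:
    X,r=tri((T,p),(S,q));print(n,np.round(X,1),np.round(r,1),'reach',round(np.hypot(*X[:2])))
print('plate',onz(T,(451.8,247.8),23))
# rim fit from extents
from scipy.optimize import least_squares
a=np.linspace(0,2*np.pi,73)
def ext(c,v):
    P=np.array([proj(c,(v[0]+80*np.cos(t),v[1]+80*np.sin(t),v[2])) for t in a])
    return [P[:,0].min(),P[:,0].max(),P[:,1].min(),P[:,1].max()]
m=np.array([179,259,217.7,293.7,200.7,281.7,181.7,219])
f=lambda v:np.r_[ext(T,v),ext(S,v)]-m
r=least_squares(f,[400,220,80],diff_step=1e-3);print('rimfit',np.round(r.x,1),np.round(r.fun,1))
for n,p in[('tape',(257,169)),('tee',(325,143)),('can',(420,140))]:print(n,np.round(onz(T,p,20),0))
E
```

```text
nipA top [598.8  10.4  61.1] [1.1 1.1] reach 599
nipB top [506.6 -41.3  60.2] [1.1 1.1] reach 508
rim [531.6 236.1  81.6] [0. 0.] reach 582
knobtop [ 546.  -255.6   86.3] [0.8 0.8] reach 603
plate [ 546.19979024 -254.47034618   23.        ]
rimfit [532.4 236.6  82.6] [ 1.2 -1.4 -1.2  0.9 -1.1  1.  -0.8  0.8]
tape [725. 166.  20.]
tee [782.  17.  20.]
can [ 787. -194.   20.]
```

```bash
python3 -m handwheel '[[-0.549,-0.311,0.06,0],[-0.549,-0.311,0.06,0],[-0.549,-0.311,0.06,0],[-0.549,-0.311,0.06,0],[-0.549,-0.311,0.06,0]]' 0; python3 - <<'E'
from h import *
print(np.round(totool([598.8,10.4,150]),1))
E
```

```text
clock: 0.72
eef_pos: [402.9, 260.6, 183.5]
eef_rot: [-3.141, -0.0, 2.748]
wrist_force: [0.9, 1.0, 0.1]
finger_gap: 93.7
[-276.9 -155.9   33.7]
```

```bash
python3 -m handwheel '[[-0.277,-0.156,0.034,0],[-0.277,-0.156,0.034,0],[-0.277,-0.156,0.034,0],[-0.277,-0.156,0.034,0],[-0.277,-0.156,0.034,0]]'; python3 -m handwheel '[[-0.0,0,0,0]]';python3 - <<'E'
from h import *
X=totool([598.8,10.4,150]);print(np.round(X,1))
c=cams.get_calibration('wrist');snap('wrist','w1.png')
print(proj(c,[598.8,10.4,60]),proj(c,[506.6,-41.3,60]),read_state()['eef_pos'])
E
```

```text
clock: 1.35
eef_pos: [594.1, 15.6, 150.2]
eef_rot: [-3.141, -0.0, 2.748]
wrist_force: [0.5, 1.3, -0.0]
finger_gap: 94.2
clock: 1.48
eef_pos: [595.0, 12.4, 148.6]
eef_rot: [-3.14, -0.002, 2.744]
wrist_force: [0.0, -0.2, -0.2]
finger_gap: 94.0
[-4.3 -0.4 -1.4]
[319.77563556 253.80738786] [184.80391512 153.31905212] [594.24430614  14.04412004 148.98554255]
```

View pics/w1.png

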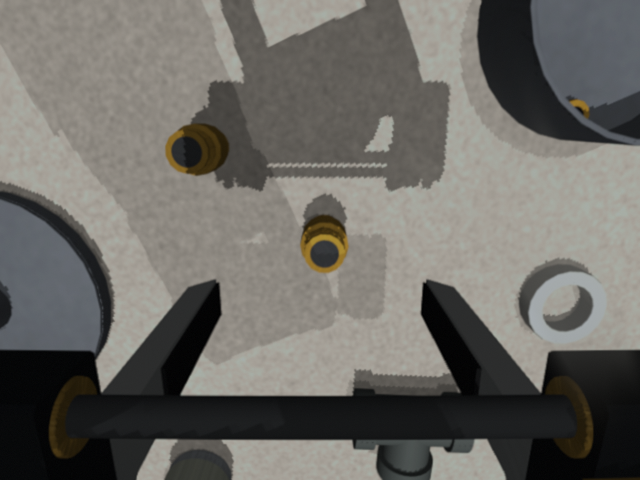

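The wrist view agrees with the choice: A's top face is at (324,252) against a predicted (320,254), about 3 mm to tool +y. The way down is clear, with the tape roll at (563,307) and the tee at (405,440) well outside the fingers.

```bash
python3 -m handwheel '[[-0.005,0.002,0.04,0],[-0.005,0.002,0.08,0],[-0.005,0.002,0.115,0],[-0.005,0.002,0.13,0],[-0.005,0.002,0.13,0]]'; python3 -m handwheel '[[0,0,0,0],[0,0,0,0],[0,0,0,0],[0,0,0,0]]' 1 25; python3 -m handwheel '[[0,0,0,0],[0,0,0,0]]'
```

```text
clock: 2.15
eef_pos: [598.9, 14.6, 19.0]
eef_rot: [-3.14, -0.003, 2.746]
wrist_force: [1.2, -0.1, -0.7]
finger_gap: 93.9
clock: 2.65
eef_pos: [599.0, 14.5, 19.3]
eef_rot: [-3.14, -0.003, 2.746]
wrist_force: [-0.3, 0.5, -0.2]
finger_gap: 57.7
clock: 2.9
eef_pos: [599.0, 14.5, 19.3]
eef_rot: [-3.14, -0.003, 2.746]
wrist_force: [-0.7, -0.8, -0.2]
finger_gap: 37.6
```

```bash
python3 -m handwheel '[[0,0,0,0],[0,0,0,0],[0,0,-0.02,0],[0,0,-0.07,0],[0,0,-0.121,0]]';python3 -m handwheel '[[0,0,0,0]]'; python3 - <<'E'
from h import *
print(np.round(totool([532,236,140]),1))
E
```

```text
clock: 3.52
eef_pos: [599.2, 14.6, 142.8]
eef_rot: [-3.14, -0.003, 2.746]
wrist_force: [-0.3, 0.1, -2.8]
finger_gap: 33.2
clock: 3.65
eef_pos: [600.8, 14.7, 147.9]
eef_rot: [3.141, 0.004, 2.746]
wrist_force: [-0.1, -0.7, -2.5]
finger_gap: 33.2
[148.8 177.7   7.4]
```

```bash
python3 -m handwheel '[[0.055,0.065,0.007,0],[0.098,0.117,0.007,0],[0.1,0.12,0.007,0]]'; python3 -m handwheel '[[0,0,0,0],[0,0,0,0]]'; python3 - <<'E'
from h import *
import json
c=cams.get_calibration('wrist');snap('wrist','w2.png')
json.dump({k:np.array(v).tolist() for k,v in c.items()},open('w2.json','w'))
print(np.round(totool([532,236,140]),1),proj(c,[532,236,80]))
E
```

```text
clock: 4.03
eef_pos: [553.2, 166.4, 140.1]
eef_rot: [3.141, 0.003, 2.748]
wrist_force: [-0.4, -0.4, -3.0]
finger_gap: 33.4
clock: 4.28
eef_pos: [553.1, 165.8, 139.7]
eef_rot: [-3.141, 0.003, 2.748]
wrist_force: [1.0, 0.1, -2.4]
finger_gap: 33.6
[46.8 56.9 -0.4] [421.77426071 182.71391451]
```

View pics/w2.png

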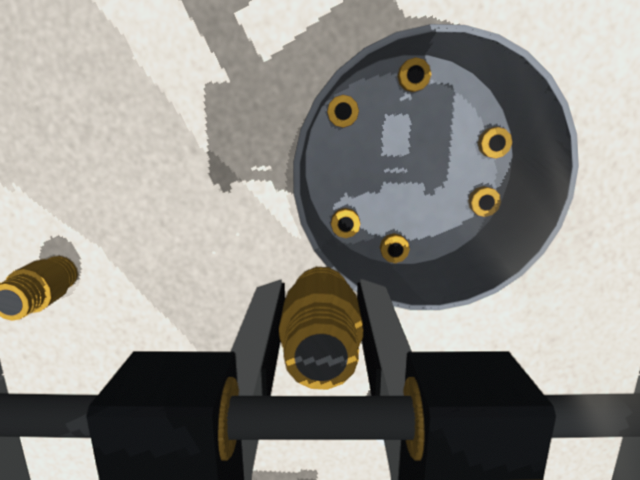

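Tub rim outer edge in this view: left 293, right 577, top 24, bottom 308. The nipple is held upright between the pads.

```bash
cat >> h.py <<'E'
import json
from scipy.optimize import least_squares
_a=np.linspace(0,2*np.pi,181)
def ext(c,v,r):
    P=np.array([proj(c,(v[0]+r*np.cos(t),v[1]+r*np.sin(t),v[2])) for t in _a])
    return [P[:,0].min(),P[:,0].max(),P[:,1].min(),P[:,1].max()]
def fitc(views,r,v0):
    f=lambda v:np.concatenate([np.array(ext(c,v,r))-m for c,m in views])
    s=least_squares(f,v0,diff_step=1e-4); return np.round(s.x,1),np.round(s.fun,1)
E
python3 - <<'E'
from h import *
w=json.load(open('w2.json'))
T=cams.get_calibration('top');S=cams.get_calibration('side')
t=[179,259,217.7,293.7];s=[200.7,281.7,181.7,219];m=[293,577,24,308]
print(fitc([(w,m)],80,[532,236,80.]))
print(fitc([(T,t),(w,m)],80,[532,236,80.]))
print(fitc([(T,t),(S,s),(w,m)],80,[532,236,80.]))
for X in ([532,236,80],[532,240,80]): print(ext(w,X,80))
E
```

```text
(array([533.5, 244.3,  76.6]), array([ 0.4, -0.4, -0.4,  0.4]))
(array([533.4, 243.9,  76.7]), array([-1.5, -4.5, -1.2,  0.4, -0.5, -1.1, -0.2,  0.6]))
(array([533.5, 243.8,  77.1]), array([-1.5, -4.5, -1.3,  0.4, -1.8, -0.3,  0.2,  1.6, -0.6, -0.8, -0.1,
        1.2]))
[np.float64(278.15992547621346), np.float64(565.0909198033626), np.float64(25.889383079697296), np.float64(313.6183773071703)]
[np.float64(284.7444321899655), np.float64(572.0572072258923), np.float64(22.666158708688926), np.float64(311.3164806346703)]
```

The top-view right extent included the tub's wall, so I trust the wrist fit: tub centre (533,244), rim z≈77–80. I'll go above it and lower the nipple.

```bash
python3 -m handwheel '[[0.03,0.04,0,0],[0.048,0.0635,0.0,0],[0.048,0.0635,0.03,0],[0.048,0.0635,0.075,0],[0.048,0.0635,0.1,0]]'; python3 -m handwheel '[[0,0,0,0],[0,0,0.01,0],[0,0,0.01,0]]'
```

```text
clock: 4.95
eef_pos: [533.3, 240.9, 37.3]
eef_rot: [-3.14, 0.001, 2.746]
wrist_force: [0.5, 0.1, -1.9]
finger_gap: 33.0
clock: 5.32
eef_pos: [533.5, 240.7, 27.5]
eef_rot: [-3.14, 0.001, 2.745]
wrist_force: [-0.7, -0.2, -2.8]
finger_gap: 33.2
```

```bash
python3 -m handwheel '[[0,0,0.002,0],[0,0,0.004,0],[0,0,0.004,0]]'; python3 -m handwheel '[[0,0,0.001,0],[0,0,0.001,0]]'
```

```text
clock: 5.7
eef_pos: [533.5, 240.7, 23.5]
eef_rot: [-3.14, 0.001, 2.745]
wrist_force: [0.7, 0.6, -2.3]
finger_gap: 33.1
clock: 5.95
eef_pos: [533.7, 240.7, 23.3]
eef_rot: [-3.14, 0.002, 2.746]
wrist_force: [-2.7, -1.8, 5.4]
finger_gap: 33.5
```

Contact is felt at z 23.3, as expected. I'll release and rise above the tub for a look.

```bash
python3 -m handwheel '[[0,0,0,0],[0,0,0,0],[0,0,0,0],[0,0,0,0]]' 0.36; python3 -m handwheel '[[0,0,-0.03,0],[0,0,-0.08,0],[0,0,-0.13,0],[0,0,-0.16,0],[0,0,-0.16,0]]' ; python3 -m handwheel '[[0.03,0,0,0],[0.03,0,0,0]]' 0; python3 - <<'E'
from h import *
c=cams.get_calibration('wrist');snap('wrist','w3.png')
json.dump({k:np.array(v).tolist() for k,v in c.items()},open('w3.json','w'))
print(read_state()['eef_pos'],ext(c,[533.5,244,80],80))
E
```

```text
clock: 6.45
eef_pos: [533.7, 240.8, 23.2]
eef_rot: [-3.14, 0.002, 2.746]
wrist_force: [0.2, 0.5, 0.6]
finger_gap: 60.1
clock: 7.08
eef_pos: [534.3, 241.4, 185.4]
eef_rot: [3.14, 0.005, 2.745]
wrist_force: [0.7, -0.5, -0.4]
finger_gap: 59.8
clock: 7.32
eef_pos: [505.4, 253.3, 184.1]
eef_rot: [3.141, 0.003, 2.747]
wrist_force: [0.1, -0.3, 0.8]
finger_gap: 76.5
[506.21902266 252.97473879 184.25047704] [np.float64(210.40607441130084), np.float64(436.1337762980959), np.float64(166.4551012468777), np.float64(377.8741279057567)]
```

View pics/w3.png

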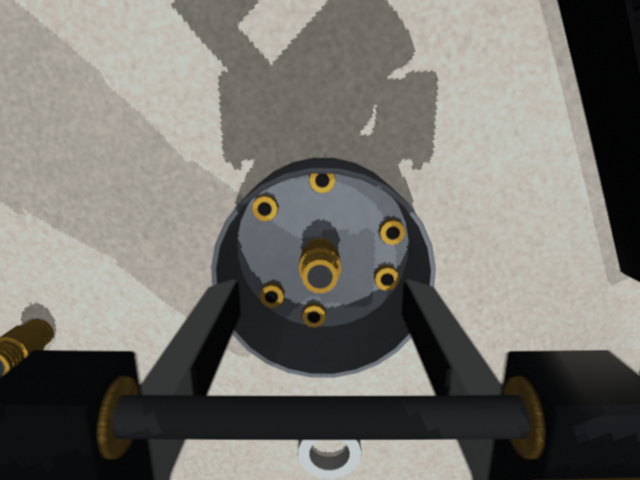

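The tub fit is confirmed: seen edges 212/435/377 against predicted 210/436/378, so the tub axis is (533.5,244). The nipple stands near the centre at (320,275). Now over to the lids.

```bash
python3 -m handwheel '[[-0.232,-0.454,0.034,0],[-0.232,-0.454,0.034,0],[-0.232,-0.454,0.034,0],[-0.232,-0.454,0.034,0],[-0.232,-0.454,0.034,0]]' 0; python3 - <<'E'
from h import *
print(np.round(totool([546,-255,150]),1))
E
```

```text
clock: 8.0
eef_pos: [530.6, -60.6, 163.4]
eef_rot: [3.141, 0.003, 2.746]
wrist_force: [0.7, 0.7, 0.3]
finger_gap: 93.9
[ -89.1 -173.5   13.7]
```

```bash
python3 -m handwheel '[[-0.089,-0.173,0.013,0],[-0.089,-0.173,0.013,0],[-0.089,-0.173,0.013,0],[-0.089,-0.173,0.013,0],[-0.089,-0.173,0.013,0]]' 0; python3 - <<'E'
from h import *
c=cams.get_calibration('wrist');snap('wrist','w4.png')
json.dump({k:np.array(v).tolist() for k,v in c.items()},open('w4.json','w'))
print(read_state()['eef_pos'],proj(c,[546,-255,82]),ext(c,[546,-255,23],91))
E
```

```text
clock: 8.62
eef_pos: [545.8, -255.1, 149.6]
eef_rot: [3.141, 0.002, 2.745]
wrist_force: [-0.3, 0.2, 0.6]
finger_gap: 93.9
[ 545.99636398 -254.10632177  150.03984294] [320.24992395 257.49450059] [np.float64(197.60041274450109), np.float64(443.0850219944796), np.float64(103.83659691708516), np.float64(341.81919545906385)]
```

View pics/w4.png

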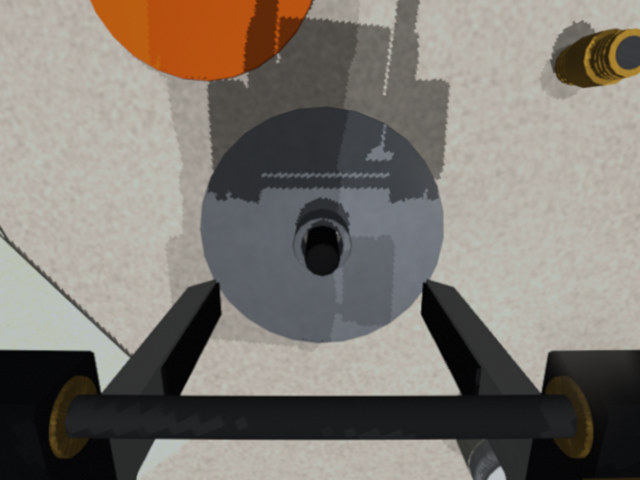

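Knob top at (322,260) against a predicted (320,257.5), and plate edges 201/443/107/342 agree. So the knob is at about (547,-254.5), top about 82.

```bash
python3 -m handwheel '[[-0.001,0.001,0.03,0],[-0.001,0.001,0.07,0],[-0.001,0.001,0.084,0],[-0.001,0.001,0.084,0]]'; python3 -m handwheel '[[0,0,0,0],[0,0,0,0],[0,0,0,0],[0,0,0,0],[0,0,0,0]]' 1 20; python3 -m handwheel '[[0,0,0,0],[0,0,0,0],[0,0,0,0],[0,0,0,0],[0,0,0,0]]' 1 40
```

```text
clock: 9.18
eef_pos: [547.6, -252.8, 66.1]
eef_rot: [3.141, 0.001, 2.747]
wrist_force: [0.6, 0.8, -0.0]
finger_gap: 94.6
clock: 9.8
eef_pos: [547.6, -252.8, 66.2]
eef_rot: [3.141, 0.001, 2.747]
wrist_force: [0.5, -0.2, 0.1]
finger_gap: 47.3
clock: 10.42
eef_pos: [547.6, -253.0, 66.2]
eef_rot: [3.141, 0.002, 2.747]
wrist_force: [-1.1, -1.7, 0.4]
finger_gap: 21.1
```

```bash
python3 -m handwheel '[[0,0,-0.01,0],[0,0,-0.03,0],[0,0,-0.06,0],[0,0,-0.09,0],[0,0,-0.115,0]]'; python3 -m handwheel '[[0,0,-0.0,0],[0,0,0,0]]'; python3 - <<'E'
from h import *
s=read_state();print(np.round(totool([533.5,244,s['eef_pos'][2]]),1),s['eef_pos'],s['eef_rot'])
E
```

```text
clock: 11.05
eef_pos: [547.4, -252.7, 182.8]
eef_rot: [3.141, 0.002, 2.747]
wrist_force: [0.7, 0.4, -3.5]
finger_gap: 21.4
clock: 11.3
eef_pos: [547.1, -252.4, 181.8]
eef_rot: [3.141, 0.0, 2.747]
wrist_force: [0.3, 0.3, -3.5]
finger_gap: 21.0
[2.032e+02 4.531e+02 3.000e-01] [ 547.05595752 -252.40113456  181.7670835 ] [3.14075491e+00 4.90217349e-04 2.74722392e+00]
```

Both lids are lifted (3.5 N). I'll carry them over at a moderate pace, stopping short of the tub to look.

```bash
python3 -m handwheel '[[0.01,0.022,0,0],[0.03,0.067,0,0],[0.05,0.112,0,0],[0.07,0.156,0,0],[0.09,0.2,0,0]]'; python3 -m handwheel '[[0.02,0.045,0,0],[0.04,0.09,0,0],[0.06,0.135,0,0],[0.08,0.178,0,0],[0.09,0.2,0,0]]'; python3 -m handwheel '[[0,0,0,0],[0,0,0,0]]'; python3 - <<'E'
from h import *
s=read_state();print(np.round(totool([533.5,244,s['eef_pos'][2]]),1),s['eef_pos'],s['eef_rot'])
E
```

```text
clock: 11.92
eef_pos: [539.8, -30.7, 181.0]
eef_rot: [3.141, -0.001, 2.748]
wrist_force: [0.1, 0.7, -4.1]
finger_gap: 21.4
clock: 12.55
eef_pos: [532.0, 191.5, 180.1]
eef_rot: [-3.141, -0.003, 2.75]
wrist_force: [0.4, -0.9, -2.7]
finger_gap: 21.0
clock: 12.8
eef_pos: [531.4, 191.4, 179.4]
eef_rot: [-3.141, -0.004, 2.75]
wrist_force: [-0.3, -0.2, -3.7]
finger_gap: 21.4
[18.1 49.5  0. ] [531.37835857 191.35217805 179.41528345] [-3.14055004 -0.00363463  2.75034611]
```

```bash
python3 -m handwheel '[[0.008,0.022,0,0],[0.015,0.042,0,0],[0.018,0.0495,0.01,0],[0.018,0.0495,0.018,0],[0.018,0.0495,0.018,0]]'; python3 -m handwheel '[[0,0,0,0]]'; python3 - <<'E'
from h import *
s=read_state();print(s['eef_pos'],s['eef_rot'])
c=cams.get_calibration('wrist');a=cams.camera('wrist')[:,:,::-1];b=cams.camera('side')[:,:,::-1];S=cams.get_calibration('side')
cv2.imwrite('pics/raw_w5.png',a);cv2.imwrite('pics/raw_s5.png',b)
p=s['eef_pos']
print(ext(c,[533.5,244,80],80),proj(c,[p[0],p[1],p[2]+16]),ext(c,[p[0],p[1],p[2]-43],91))
print(ext(S,[533.5,244,80],80),ext(S,[p[0],p[1],p[2]-43],91))
cv2.imwrite('pics/v5.png',np.hstack([cv2.resize(a[60:420,140:540],None,fx=1,fy=1),cv2.resize(b[120:260,160:320],(400,360),interpolation=cv2.INTER_CUBIC)]))
E
```

```text
clock: 13.42
eef_pos: [533.2, 243.3, 160.3]
eef_rot: [-3.139, -0.005, 2.75]
wrist_force: [-0.5, 0.5, -3.4]
finger_gap: 21.3
clock: 13.55
eef_pos: [533.4, 242.8, 160.5]
eef_rot: [-3.139, -0.005, 2.749]
wrist_force: [-0.5, 0.0, -4.0]
finger_gap: 21.1
[533.35462589 242.84108275 160.45039897] [-3.1391486  -0.00478345  2.74947192]
[np.float64(196.29841171407202), np.float64(448.3380109838043), np.float64(120.4526553540524), np.float64(362.2019971386645)] [319.60656736 320.9674895 ] [np.float64(154.3394036952778), np.float64(486.4260148623189), np.float64(97.35092647212323), np.float64(412.2488895220699)]
[np.float64(198.6625128611706), np.float64(281.2358145696669), np.float64(180.62646417245872), np.float64(219.20049809920548)] [np.float64(190.66496911383734), np.float64(286.5963402827721), np.float64(162.10377995930912), np.float64(204.26794239384301)]
```

View pics/v5.png

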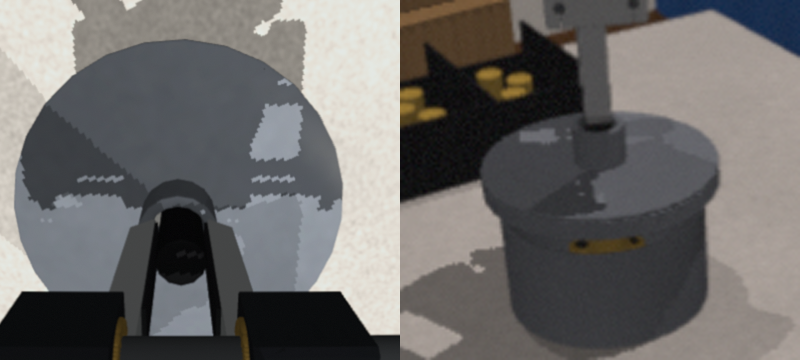

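Aligned: in the side view the lid spans 193–288 over the tub's 201–282, and in the wrist view the lid centre column is 319 against 320 predicted. Both are within about 1 mm. I'll lower with feel.

```bash
python3 -m handwheel '[[0,0.001,0.005,0],[0,0.001,0.01,0],[0,0.001,0.014,0],[0,0.001,0.018,0],[0,0.001,0.018,0]]'; python3 -m handwheel '[[0,0,0.004,0],[0,0,0.007,0],[0,0,0.007,0]]'
```

```text
clock: 14.28
eef_pos: [533.5, 243.8, 142.1]
eef_rot: [-3.139, -0.005, 2.75]
wrist_force: [0.1, 0.8, -4.4]
finger_gap: 21.4
clock: 14.65
eef_pos: [533.3, 243.8, 134.8]
eef_rot: [-3.138, -0.006, 2.75]
wrist_force: [0.1, -0.4, -4.0]
finger_gap: 21.1
```

The plug went in without contact. Final 2–3 mm.

```bash
python3 -m handwheel '[[0,0,0.0015,0],[0,0,0.0025,0],[0,0,0.0025,0]]'; python3 -m handwheel '[[0,0,0.001,0],[0,0,0.001,0]]'
```

```text
clock: 15.02
eef_pos: [533.4, 243.8, 132.4]
eef_rot: [-3.139, -0.005, 2.75]
wrist_force: [-0.1, 0.5, -2.5]
finger_gap: 21.3
clock: 15.28
eef_pos: [533.4, 243.8, 132.1]
eef_rot: [-3.139, -0.005, 2.75]
wrist_force: [-4.1, -1.0, 5.0]
finger_gap: 21.2
```

Seated: z 132.1 as predicted, with contact. Release.

```bash
python3 -m handwheel '[[0,0,-0.001,0],[0,0,-0.001,0],[0,0,-0.001,0],[0,0,-0.001,0],[0,0,-0.001,0]]' 0.2; python3 -m handwheel '[[0,0,0,0],[0,0,0,0]]'; python3 - <<'E'
from h import *
s=read_state();print(s['eef_pos'],s['eef_rot'],s['finger_gap'])
a=cams.camera('wrist')[:,:,::-1];c=cams.get_calibration('wrist');b=cams.camera('side')[:,:,::-1];S=cams.get_calibration('side')
for C in(c,S):print(np.round(ext(C,[533.5,244,89],91)),proj(C,[533.5,244,148]))
cv2.imwrite('pics/v6.png',np.hstack([a[60:420,140:540],cv2.resize(b[120:260,160:320],(400,360),interpolation=cv2.INTER_CUBIC)]))
E
```

```text
clock: 15.9
eef_pos: [533.4, 243.8, 133.1]
eef_rot: [-3.139, -0.005, 2.75]
wrist_force: [-0.0, -0.0, -0.6]
finger_gap: 67.5
clock: 16.15
eef_pos: [533.5, 243.8, 133.1]
eef_rot: [-3.139, -0.005, 2.75]
wrist_force: [-0.2, -0.1, -0.1]
finger_gap: 75.0
[533.45509001 243.79969989 133.08415375] [-3.13899935 -0.00487928  2.74959604] 74.99345809227977
[155. 486.  97. 411.] [320.09037452 319.71963884]
[192. 287. 174. 218.] [237.57891519 166.6753794 ]
```

View pics/v6.png

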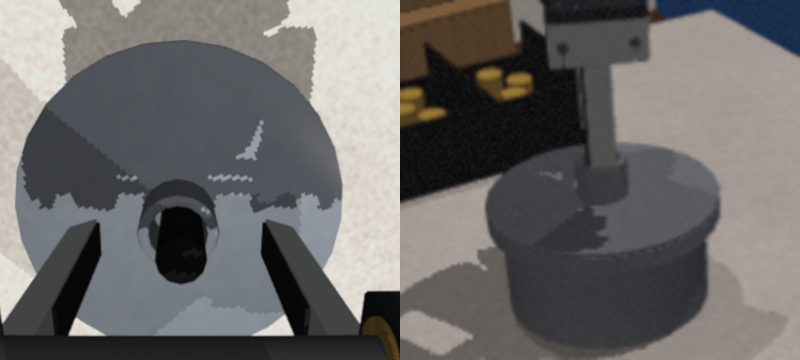

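Both lids are home and level: the side view shows the skirt evenly around the tub, and in the wrist view the knob is at column 322 and the collar at 318, against 320 expected. Next I'll take the collar.

```bash
python3 -m handwheel '[[0,0,0.01,0],[0,0,0.022,0],[0,0,0.032,0],[0,0,0.032,0]]'; python3 -m handwheel '[[0,0,0,0],[0,0,0,0],[0,0,0,0],[0,0,0,0],[0,0,0,0]]' 0.7 10; python3 -m handwheel '[[0,0,0,0],[0,0,0,0],[0,0,0,0],[0,0,0,0]]' 0.7 25
```

```text
clock: 16.75
eef_pos: [532.8, 243.6, 99.9]
eef_rot: [-3.138, -0.006, 2.75]
wrist_force: [-0.8, -0.4, 0.7]
finger_gap: 75.4
clock: 17.38
eef_pos: [532.9, 243.6, 100.1]
eef_rot: [-3.138, -0.006, 2.75]
wrist_force: [-0.6, 0.2, 2.5]
finger_gap: 39.8
clock: 17.88
eef_pos: [532.9, 243.6, 100.1]
eef_rot: [-3.138, -0.006, 2.75]
wrist_force: [0.0, 0.1, 0.1]
finger_gap: 39.0
```

Collar gripped (39–40 mm gap). Lifting slowly while watching the force; only about 1.8 N should hang.

```bash
python3 -m handwheel '[[0,0,-0.002,0],[0,0,-0.005,0],[0,0,-0.009,0],[0,0,-0.009,0]]'; python3 - <<'E'
from h import *
snap('side','s7.png',(160,120,320,240),4)
E
```

```text
clock: 18.38
eef_pos: [533.1, 243.7, 109.5]
eef_rot: [-3.138, -0.006, 2.75]
wrist_force: [-0.4, -1.3, -2.2]
finger_gap: 39.3
```

View pics/s7.png

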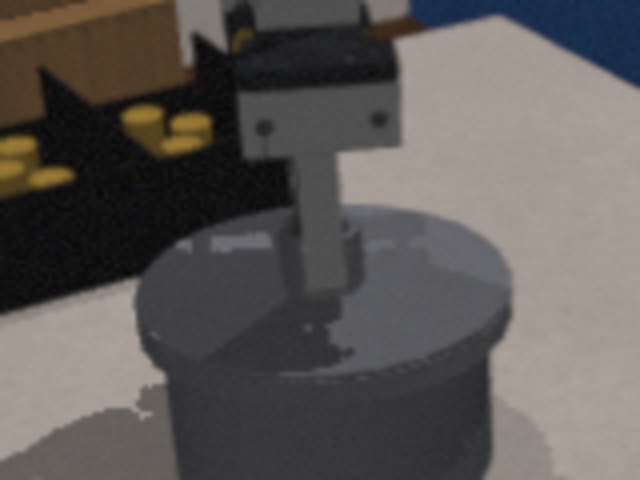

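Only the outer lid hangs (about 2 N), level at its plate. I'll continue straight up, steadily.

```bash
python3 -m handwheel '[[0,0,-0.007,0],[0,0,-0.015,0],[0,0,-0.023,0],[0,0,-0.031,0],[0,0,-0.04,0]]'; python3 -m handwheel '[[0,0,-0.009,0],[0,0,-0.018,0],[0,0,-0.027,0],[0,0,-0.034,0],[0,0,-0.04,0]]'; python3 -m handwheel '[[0,0,-0.01,0],[0,0,-0.02,0],[0,0,-0.03,0],[0,0,-0.03,0],[0,0,-0.03,0]]'; python3 -m handwheel '[[0,0,0,0],[0,0,0,0],[0,0,0,0]]'; python3 - <<'E'
from h import *
s=read_state();print(s['eef_pos'],s['qd'],s['finger_gap'])
b=cams.camera('side')[:,:,::-1];S=cams.get_calibration('side')
print(ext(S,[533.5,244,85],79),proj(S,[533.5,244,148]))
cv2.imwrite('pics/s8.png',cv2.resize(b[80:260,150:330],None,fx=3.3,fy=3.3,interpolation=cv2.INTER_CUBIC))
E
```

```text
clock: 19.05
eef_pos: [533.3, 243.7, 149.9]
eef_rot: [-3.138, -0.006, 2.75]
wrist_force: [-0.6, -0.4, -0.8]
finger_gap: 39.1
clock: 19.68
eef_pos: [533.5, 243.7, 190.3]
eef_rot: [-3.138, -0.006, 2.75]
wrist_force: [-0.2, -0.1, -0.9]
finger_gap: 39.1
clock: 20.3
eef_pos: [533.6, 243.7, 220.0]
eef_rot: [-3.138, -0.006, 2.75]
wrist_force: [0.0, -0.2, -1.3]
finger_gap: 39.3
clock: 20.68
eef_pos: [533.6, 243.7, 219.9]
eef_rot: [-3.138, -0.006, 2.75]
wrist_force: [0.1, 0.9, -2.3]
finger_gap: 39.1
[533.60576993 243.72143195 219.87423876] [ 0.00213014 -0.00075957 -0.00203381  0.00087431 -0.00012188  0.00085844] 39.064472128049964
[np.float64(198.8888016772315), np.float64(280.6400996956038), np.float64(178.66276960229806), np.float64(216.5461547755409)] [237.57891519 166.6753794 ]
```

View pics/s8.png

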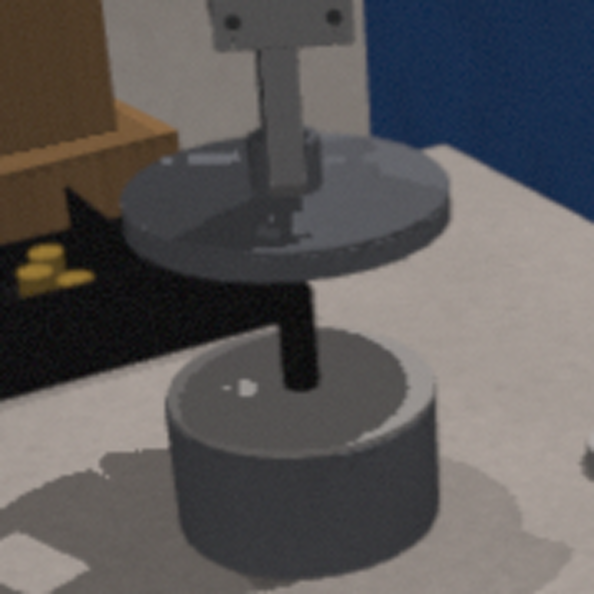

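The inner lid sits flush and centred on the tub (200.6–282.4 against the tub's 201–282). The outer lid is held level 120 mm up and at rest, so I'll hand in.

```bash
python3 -c "
from cell import manip
print(manip.sign_off())"
```

```text
the job is handed in; nothing more can be done
None
```

The job is done and handed in at about 21 s of the 61 s allowed; the hand-in reports no verdict.

**What I did:**
- **Nipple:** I took the farther of the two brass nipples on the counter and set it upright near the tub's centre, releasing once I felt the floor.
- **Lids on:** I carried the nested lids over by the knob and lowered them until they seated, at the predicted height to within 0.1 mm. Then I let go.
- **Outer lid off:** I gripped it by its collar and lifted it straight up 120 mm.

**Last checks:**
- The inner lid looked level and centred on the rim, within about 1 mm in the side view.
- The outer lid was held level and still, with a 39 mm finger gap and about 2 N hanging.
- I did not check the tape roll, tee or can in a last picture, but nothing came near them.

**Disagreements:**
- **Tub position:** my first top-view measurement was about 7 mm off in y, because the tub's wall had been taken as part of the rim. I used the wrist-camera fit instead, and a second wrist view confirmed it.
- **Knob height:** the first measurement read 86 mm for the knob's top instead of 82. The later wrist view and the contact heights agreed with 82.

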